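# Fit the round nozzle to the bench heat gun

## Robot

A 6-joint arm with a two-finger parallel gripper is mounted at the origin on the work surface. World frame = base frame: x ahead of the robot, y to its left, z up, the work surface at z = 0. Lengths are in m, angles in rad, forces in N, time in s.
With the tool pointing down it reaches from about 0.4 to 0.825 m from the base axis. Payload 7 kg.
Tool frame: the origin (TCP) lies on the centre line of the jaws, within the pads' length; the fingertips stand 22 mm ahead of it and the grasp point (between the pads) lies 3 mm ahead of it; z points along the fingers, y is the line along which they close (so a half turn about z gives the same grasp; the last joint's range is limited). The gripper opens to 88 mm and grips with 3 to 60 N. Pads are 19 mm wide; open, the fingers measure 130 mm over their backs; the gripper's body (78 mm by 193 mm) begins 47 mm behind the grasp point.
Start: joints at [1.529, 0.359, 0.012, 0, -1.224, -0.288], TCP at [0.219, 0.639, 0.249] pointing down, gripper open.
Joint ranges: [-3.07, 3.07], [-1.43, 2.12], [-1.02, 1.25], [-3.03, 1.67], [-3.05, -0], [-3.03, 3.03]. Speed limits (rad/s): [2.39, 2.39, 3.01, 3.14, 3.14, 3.14].

## Interface

Orientations are given as [roll, pitch, yaw] about the fixed x, y, z axes, in that order (R = Rz(yaw) Ry(pitch) Rx(roll)).
In Python, from station import arm gives the robot as it stands.
- The arm moves only by the tool arm_command, never from a script. Its argument "series" is one flat list of numbers, 7 for each row, row after row: the turn, a rotation vector about the tool's x, y, z each as a share of 90 degrees, from -1 to 1, then the shift along the tool's x, y, z each as a share of 0.1 m, from -1 to 1, then the opening, from 0 (shut) to 1 (fully open). A call has 1 to 8 rows; each row is the pose to reach, as a shift and turn from the pose commanded when the call began, along the tool's axes at that moment; what a row does not reach only later rows make up. A row lasts 1/8 s, in which the tool goes at most 62.5 mm and 10.7 degrees, less where a joint would pass 70% of its speed; a pose out of reach is approached as far as the arm can. A call with a number of a shift or a turn outside -1 to 1 is refused whole. A call with a gripper value outside its range is refused whole. The fingers move at their own pace and stop on an object; "force" is the grip in N (left out, the last holds). Time passes only in rows, so rows that repeat a pose let the fingers close. It gives the time, the measured TCP pose, the force, the opening and the grip force at its end, in the units of the state.
- arm.get_state(): the state, without advancing time (a new reading comes with each control period).
- arm.grab_frame(name): name is "side" or "top" or "wrist"; returns the picture (400x640x3 uint8, blue, green, red); there is no depth.
- arm.camera_model(name): a dict with "fovy" (degrees; the focal length in pixels is half the picture's height over the tangent of half this angle, whatever the lens; pixels are square), "cx", "cy" (the principal point, pixels), "pose" (4x4, takes a point from camera to world coordinates). Camera axes: x right, y down, z forward; pixel columns grow to the right and rows downward; lengths in m; the calibration is good to about 2 mm. A picture is of the moment at which its call begins: read the wrist's pose just before it. camera_model takes no time and is no camera call; for the wrist camera it gives the pose at the moment of the call.
- arm.job_done(): hands the job in; it is judged then, once.
The state is a dict: "t": time; "q": joint angles; "qd": joint speeds; "joint_efforts": joint torques, N m; "eef_pos": TCP position; "ee_rot": TCP orientation; "force": force on the tool from outside, world axes, zero at the start; "moment": the same for the moment, N m; "width": finger opening in m; "gripper_force": force on a finger pad.
Only numpy, scipy, OpenCV 4.12 (cv2) and the standard library are available. Lean on these libraries where they do the work, as an engineer would, in place of code of your own. Each camera call takes 0.05 s, during which the arm holds its last target. There are 200 camera calls.

## Task

Fit the plain round nozzle to the heat gun: slip it over the leaning steel barrel, mouth first, press it firmly until its mouth bottoms against the black nose guard, and then let go so that it stays there. Leave the other two nozzles and everything else on the bench where they are.

Things in the scene. Friction and masses are not known exactly. Their poses are not given: they have to be found in the camera images.
- nozzle: Plain round steel nozzle, the one to fit: hollow sleeve, outside 44 mm, bore 37 mm, from its mouth up to 58 mm, then a cone to 70 mm and a round outlet of 25 mm diameter to the top. A thin 46 mm bead runs round it 10 to 14 mm above the mouth. 0.08 to 0.17 kg. Origin: centre of the open mouth (lower end); z points from mouth to outlet. It starts standing on the bench, mouth down.
- nozzle_outlet (a point): Centre of the round nozzle's small upper end, on its axis, 85 mm from the mouth. The round nozzle and the two others share three places on the bench by chance, centres at least 110 mm apart.
- barrel: Heat gun (blue housing, pistol grip, black nose guard, steel barrel) clamped rigidly in a grey bench stand. Origin: centre of the guard's front face (48 mm across), at the barrel's foot, about 0.21 m above the bench. z runs along the barrel's axis, up out of it, leaning 38 degrees from vertical to the robot's left and partly towards it; y is level. A nozzle pushed home has its origin and z here.
- barrel_tip (a point): Centre of the barrel's free end, 45 mm from its foot. The barrel is a fixed round spigot of 34 mm diameter; its last 9 mm taper to 25 mm. Radial clearance in the nozzle is 1.5 mm. Below the guard the housing is 78 mm across; the grip sticks out on the leaning side, well below the guard.
- wide_nozzle: Bystander: steel nozzle with the same 44 mm sleeve but a flat wide slot (74 by 14 mm) at the top, 86 mm high, standing. Origin at its mouth, on the bench.
- reflector_nozzle: Bystander: steel nozzle with the same 44 mm sleeve and a half-round reflector shell at the top, 91 mm high, standing. Origin at its mouth, on the bench.
- lac_bar: Bystander: flat bar of orange lac on a wooden handle, 210 mm long (along its x), 38 mm wide, 26 mm high, lying. Origin under its middle.
- paddle: Bystander: pale wooden paddle, 205 mm long (along its x), 60 mm wide, 16 mm high, lying. Origin near its middle, on the bench.
- tin: Bystander: tin with a paper label, 74 mm across, 85 mm high, standing. Origin under its centre.
- bottle: Bystander: clear bottle with a red cap and label, 60 mm across, 170 mm high, standing. Origin under its centre.
- jar: Bystander: amber glass jar with a brass lid, 60 mm across, 75 mm high, standing. Origin under its centre.
Mind the look-alikes: they are no part of the job. What is shaped like the nozzle but pink is not meant.

How it is judged:
On the way:
1. the round nozzle is pressed home on the barrel: its mouth against the nose guard, with more than 3 N, for 0.1 s (distance between nozzle and barrel below 0.005 m and angle between the z axis of nozzle and the z axis of barrel, either way round below 0.12 rad and contact force between nozzle and barrel above 3 N), for 0.1 s.
At the end, for the whole second after the job is handed in: the round nozzle rests on the barrel, released and still, its mouth within 4 mm of the nose guard's face along the axis and within 5 mm of its centre, its axis within 7 degrees of the barrel's (distance between nozzle and barrel below 0.005 m and angle between the z axis of nozzle and the z axis of barrel, either way round below 0.12 rad and z of nozzle in the frame of barrel below 0.004 m and linear speed of nozzle below 0.02 m/s); the robot touches nothing.
It fails at once if one of the other nozzles or any other loose thing on the bench is shifted by more than 30 mm or knocked over (distance of any of wide_nozzle, reflector_nozzle, lac_bar, paddle, tin, bottle, jar from where it was at the start of the episode above 0.03 m or angle between any of wide_nozzle, reflector_nozzle, tin, bottle, jar's own z axis and vertical above 0.6 rad).
It also fails if it takes over 54 s, if anything falls off the work surface, if the arm or the gripper's body presses on something with over 40 N, if the wrist force passes 120 N, or if a joint passes its speed limit or range.

## Working session

There is one attempt and no reset: what is moved stays moved. The work goes in short steps, Python scripts to look and compute and a tool call to move; the robot and the scene stay as the last step left them, time stands still between calls to the robot, and variables do not carry over. Pictures are saved under pics/ and viewed, at most 10 in all, crops included, and the job is handed in when it is done.

Besides the shell and the picture viewer there is one more tool, called as name(argument=value, ...) on one line, values as JSON. arm_command: Moves the arm, as the interface text tells. Its arguments: {"type":"object","properties":{"series":{"type":"array"},"force":{"type":"number"}},"required":["series"]}

```bash
ls; mkdir -p pics; python3 - <<'E'
from station import arm
import cv2, numpy as np
for n in("side","top"):
    cv2.imwrite(f"pics/{n}0.png",arm.grab_frame(n)); m=arm.camera_model(n)
    print(n,m["fovy"],m["cx"],m["cy"],np.round(m["pose"],4).tolist(), [k for k in m])
s=arm.get_state();print(s)
E
```

```text
pics
side 44.639284364478215 318.15068586650335 195.81345205249963 [[0.9619, -0.1866, 0.1998, 0.2778], [-0.2733, -0.6791, 0.6812, -0.9307], [0.0086, -0.7099, -0.7043, 1.0611], [0.0, 0.0, 0.0, 1.0]] ['fovy', 'cx', 'cy', 'pose']
top 54.15755179422647 315.13871378129676 202.65889217843136 [[-0.0252, -0.9891, 0.1454, 0.3818], [-0.9994, 0.0286, 0.0215, -0.0645], [-0.0254, -0.1448, -0.9891, 1.231], [0.0, 0.0, 0.0, 1.0]] ['fovy', 'cx', 'cy', 'pose']
{'t': 0.1, 'q': array([ 1.52910154e+00,  3.59306912e-01,  1.11978222e-02, -3.14511450e-04,
       -1.22411615e+00, -2.88097374e-01]), 'qd': array([-1.29676097e-06, -1.08000705e-03,  3.04846806e-03,  1.22571747e-03,
       -5.32532887e-05,  9.58476253e-05]), 'joint_efforts': array([-2.94195153e-03, -5.84161162e+01,  2.93750954e+01,  7.01545447e+00,
        1.02027258e-02, -5.37415565e-05]), 'eef_pos': array([0.21848851, 0.63824909, 0.24774129]), 'ee_rot': array([ 3.14013862e+00, -1.22536240e-04, -3.29899143e-01]), 'force': array([-0.27765296, -0.24145781, -0.3051554 ]), 'moment': array([ 0.00433278, -0.0244138 ,  0.02465483]), 'gripper_force': 0.0, 'width': 0.08763848233337648}
```

View pics/side0.png

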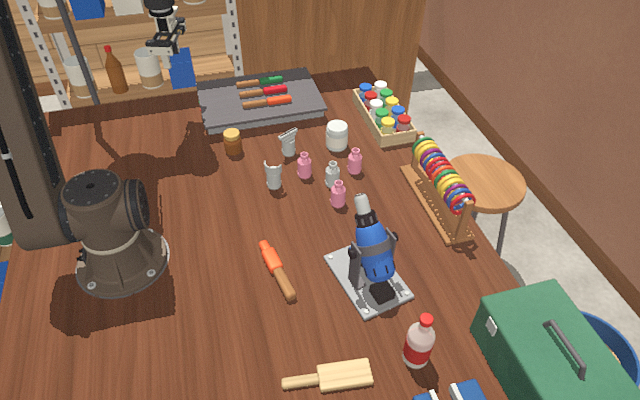

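View pics/top0.png

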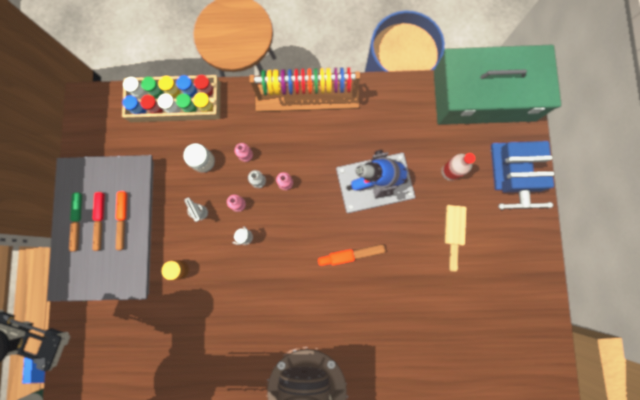

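The side view shows the plain steel nozzle at about (332,175), with three pink look-alikes around it, and the barrel tip near (362,200). In the top view the nozzle is at (257,179) and the barrel at about (367,170). Next I'll enlarge both areas.

```bash
python3 - <<'E'
import cv2, numpy as np
s=cv2.imread("pics/side0.png");t=cv2.imread("pics/top0.png")
r=lambda im,x,y,w,h,k:cv2.resize(im[y:y+h,x:x+w],(w*k,h*k),interpolation=cv2.INTER_CUBIC)
a=r(s,290,140,80,75,5); b=r(s,320,180,80,75,5)
c=r(t,220,135,80,75,5); d=r(t,335,135,80,75,5)
out=np.vstack([np.hstack([a,b]),np.hstack([c,d])])
cv2.imwrite("pics/z.png",cv2.resize(out,(640,600)))
E
```

```text
(no output)
```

View pics/z.png

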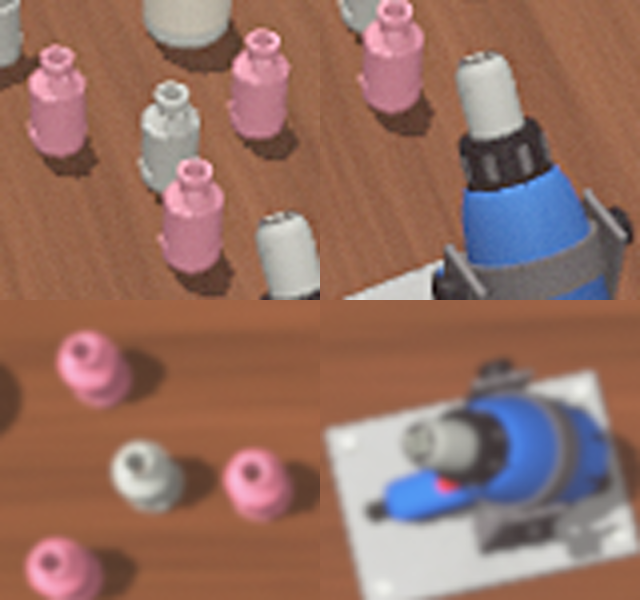

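The crops show the nozzle outlet at about side (333,162) and top (254,176). The barrel tip is at about side (361,194) and top (360,170).

```bash
cat > h.py <<'E'
from station import arm
import cv2, numpy as np
from scipy.spatial.transform import Rotation as R
def ray(m,u,v):
    f=200/np.tan(np.radians(m["fovy"]/2)); P=np.array(m["pose"])
    d=P[:3,:3]@np.array([(u-m["cx"])/f,(v-m["cy"])/f,1]); return P[:3,3],d/np.linalg.norm(d)
def tri(*obs):
    A=np.zeros((3,3));b=np.zeros(3)
    for m,u,v in obs:
        o,d=ray(m,u,v);M=np.eye(3)-np.outer(d,d);A+=M;b+=M@o
    p=np.linalg.solve(A,b)
    return p,[np.linalg.norm(np.cross(p-o,d)) for o,d in (ray(*q) for q in obs)]
def plane(m,u,v,z):
    o,d=ray(m,u,v);return o+d*(z-o[2])/d[2]
def proj(m,p):
    f=200/np.tan(np.radians(m["fovy"]/2)); P=np.array(m["pose"]);c=P[:3,:3].T@(np.asarray(p)-P[:3,3])
    return np.array([m["cx"]+f*c[0]/c[2],m["cy"]+f*c[1]/c[2]])
def tool():
    s=arm.get_state();return s["eef_pos"],R.from_euler("xyz",s["ee_rot"])
def rel(p,rot):
    "shift (x0.1m) and rotvec (x90deg) from present pose to pose p,rot"
    p0,r0=tool();return np.round((r0.inv()*rot).as_rotvec()/(np.pi/2),3),np.round(r0.inv().apply(p-p0)/.1,3)
E
python3 - <<'E'
from h import *
S,T,W=[arm.camera_model(n) for n in("side","top","wrist")]
for n,a,b in(("outlet",(333,162.2),(254,175.75)),("tip",(360.8,194.5),(360,170)),("foot",(364.3,213.5),(375.5,171))):
    p,e=tri((S,*a),(T,*b));print(n,p.round(4),np.round(e,4))
im=arm.grab_frame("top")
for u,v in((247,150),(284,180),(235,202)): print("pink",plane(T,u,v,.08).round(3))
p,r=tool();P=np.array(W["pose"]);print("cam in tool",r.inv().apply(P[:3,3]-p).round(3),(r.as_matrix().T@P[:3,:3]).round(3),W["fovy"])
E
```

```text
outlet [0.6379 0.1419 0.085 ] [0.0006 0.0006]
tip [ 0.6096 -0.161   0.2418] [0.0005 0.0005]
foot [ 0.6079 -0.2032  0.2201] [0.0022 0.0022]
pink [0.719 0.164 0.08 ]
pink [0.623 0.052 0.08 ]
pink [0.56 0.2  0.08]
cam in tool [ 0.083  0.001 -0.136] [[ 0.    -0.952 -0.307]
 [ 1.     0.    -0.   ]
 [ 0.    -0.307  0.952]] 65.48809500948467
```

arm_command(series=[0,0,0,0.9,0.87,-0.2,1,0,0,0,0.9,0.87,-0.2,1,0,0,0,0.9,0.87,-0.2,1])

```text
t: 0.52
eef_pos: [0.2771, 0.5243, 0.2701]
ee_rot: [-3.14, 0.0, -0.332]
force: [0.3, 0.5, 0.2]
width: 0.0873
gripper_force: 0.0
```

arm_command(series=[0,0,0,0.9,0.87,-0.2,1,0,0,0,0.9,0.87,-0.2,1,0,0,0,0.9,0.87,-0.2,1])

```text
t: 0.9
eef_pos: [0.3337, 0.4134, 0.2897]
ee_rot: [-3.14, -0.0, -0.332]
force: [-0.4, 0.7, 0.2]
width: 0.0876
gripper_force: 0.0
```

arm_command(series=[0,0,0,0.9,0.87,-0.2,1,0,0,0,0.9,0.87,-0.2,1,0,0,0,0.9,0.87,-0.2,1])

```text
t: 1.27
eef_pos: [0.3907, 0.3025, 0.3093]
ee_rot: [-3.14, -0.0, -0.333]
force: [-1.0, 0.8, 0.2]
width: 0.0877
gripper_force: 0.0
```

arm_command(series=[0,0,0,0.9,0.87,-0.1,1,0,0,0,0.9,0.87,-0.1,1,0,0,0,0.9,0.87,-0.1,1])

```text
t: 1.65
eef_pos: [0.4477, 0.1911, 0.3184]
ee_rot: [3.141, -0.0, -0.334]
force: [-0.3, 0.9, -0.5]
width: 0.0875
gripper_force: 0.0
```

arm_command(series=[0,0,0,0.9,0.87,-0.1,1,0,0,0,0.9,0.87,-0.1,1,0,0,0,0.9,0.87,-0.1,1])

```text
t: 2.02
eef_pos: [0.5049, 0.0799, 0.328]
ee_rot: [3.141, 0.0, -0.334]
force: [-1.1, 1.2, -1.6]
width: 0.0875
gripper_force: 0.0
```

arm_command(series=[0,0,-0.46,0.9,0.87,0,1,0,0,-0.46,0.9,0.87,0,1,0,0,-0.46,0.9,0.87,0,1,0,0,-0.46,0.9,0.87,0,1,0,0,-0.46,0.9,0.87,0,1,0,0,-0.46,0.9,0.87,0,1])

```text
t: 2.78
eef_pos: [0.5606, -0.0287, 0.3283]
ee_rot: [-3.141, 0.0, 0.391]
force: [0.2, 1.3, 0.0]
width: 0.0877
gripper_force: 0.0
```

```bash
python3 - <<'E'
from h import *
W=arm.camera_model("wrist");im=arm.grab_frame("wrist");cv2.imwrite("pics/w1.png",im)
np.save("w1.npy",W,allow_pickle=True);s=arm.get_state();print(s["t"],s["eef_pos"],s["ee_rot"],s["q"].round(3))
print(proj(W,[.638,.142,.085]),proj(W,[.6096,-.161,.2418]))
E
```

```text
2.825 [ 0.56051246 -0.02895047  0.32840428] [-3.14145414e+00  1.40233398e-04  3.90903551e-01] [ 0.297  0.129 -0.113 -0.    -1.329  1.665]
[197.07447676  47.08452581] [496.45423968 218.5015655 ]
```

View pics/w1.png

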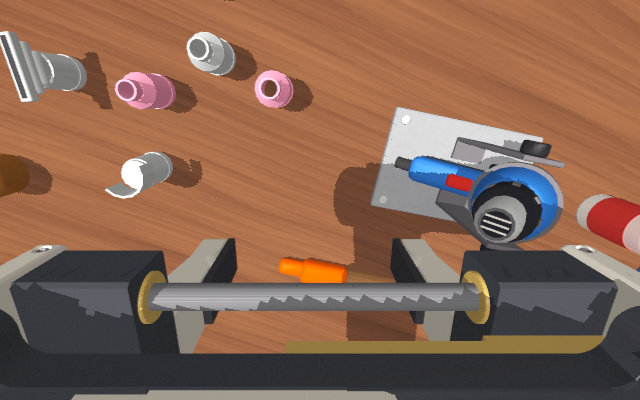

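The wrist view shows the nozzle outlet at about (203,49) and the barrel tip face at about (497,222), inside the black guard ring. I'll zoom in on both for precise ellipses, with a side-view enlargement for the barrel edges.

```bash
python3 - <<'E'
import cv2, numpy as np
s=cv2.imread("pics/side0.png");w=cv2.imread("pics/w1.png");t=cv2.imread("pics/top0.png")
r=lambda im,x,y,w,h,k:cv2.resize(im[y:y+h,x:x+w],(w*k,h*k),interpolation=cv2.INTER_CUBIC)
cv2.imwrite("pics/z2.png",np.vstack([np.hstack([r(w,460,160,100,75,4),r(w,170,20,100,75,4)]),np.hstack([r(s,340,185,50,37,8)[:296],r(t,345,150,50,37,8)])]))
E
```

```text
(no output)
```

View pics/z2.png

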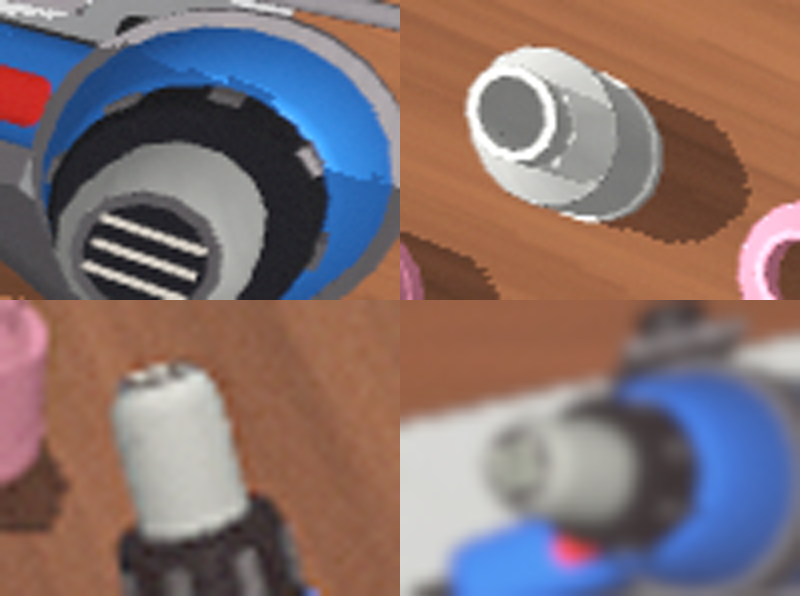

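The zoom puts the nozzle outlet in the wrist view at (197.8,48) and the barrel tip at (496.6,222.5). In the side view the tip is at (359.6,194.8), with the barrel's mid-line through (362.9,207.3). In the top view the tip is at (359.8,170.6).

```bash
cat > m.py <<'E'
from h import *
from scipy.optimize import least_squares
S,T=[arm.camera_model(n) for n in("side","top")];W=np.load("w1.npy",allow_pickle=True).item()
print("outlet",tri((S,333,162.2),(T,254,175.75),(W,197.75,48)))
tip,e=tri((S,359.6,194.75),(T,359.75,170.6),(W,496.6,222.5));print("tip",tip,e)
ax=lambda a:np.array([np.sin(np.radians(38))*np.cos(a),np.sin(np.radians(38))*np.sin(a),np.cos(np.radians(38))])
for deg in range(85,150,10):
    A=ax(np.radians(deg));o=[]
    for m in(S,T,W):
        a,b=proj(m,tip),proj(m,tip-.045*A);o.append((b-a).round(1).tolist())
    print(deg,o)
E
python3 m.py
```

```text
outlet (array([0.6376343 , 0.14140934, 0.08535445]), [np.float64(0.000718049552879802), np.float64(0.0006819976802823663), np.float64(0.0005155332488863782)])
tip [ 0.60703528 -0.16115128  0.2428006 ] [np.float64(0.0006102776589334947), np.float64(0.0010610505694585578), np.float64(0.0008194213685011787)]
85 [[1.8, 18.4], [9.2, 3.6], [2.9, -1.8]]
95 [[3.7, 18.1], [9.2, 1.8], [5.9, -6.5]]
105 [[5.5, 17.4], [8.8, 0.1], [8.1, -11.5]]
115 [[7.0, 16.6], [8.1, -1.6], [9.4, -16.7]]
125 [[8.3, 15.6], [7.1, -3.1], [9.7, -21.9]]
135 [[9.3, 14.4], [5.9, -4.4], [9.0, -27.0]]
145 [[10.0, 13.1], [4.4, -5.5], [7.3, -31.7]]
```

```bash
cat >> m.py <<'E'
im=cv2.imread("pics/w1.png");g=cv2.GaussianBlur(cv2.cvtColor(im,cv2.COLOR_BGR2GRAY),(3,3),0).astype(float)
c=np.array([505,217.]);pts=[]   # walk outwards from near the foot centre to the light->black edge
for th in np.radians(np.arange(-100,20,6)):
    rr=np.arange(8,36,.25);q=c+np.outer(rr,[np.cos(th),np.sin(th)])
    v=cv2.remap(g.astype(np.float32),q[:,:1].astype(np.float32),q[:,1:].astype(np.float32),1).ravel()
    i=np.argmin(np.gradient(v)); pts.append(q[i])
pts=np.array(pts);print("r",np.hypot(*(pts-c).T).round(1))
def res(x):
    a,l=x;A=np.array([np.sin(l)*np.cos(a),np.sin(l)*np.sin(a),np.cos(l)]);F=tip-.045*A;o=[]
    for u,v in pts:
        p,d=ray(W,u,v);X=p+d*((F-p)@A)/(d@A);o.append(np.linalg.norm(X-F)-.017)
    return np.array(o)*1e3
f=least_squares(res,[1.76,np.radians(38)],loss="soft_l1",f_scale=.5);print("az,lean",np.degrees(f.x),f.fun.round(1))
f=least_squares(lambda a:res([a[0],np.radians(38)]),[1.76],loss="soft_l1",f_scale=.5);print("az only",np.degrees(f.x),f.fun.round(1))
# side-view mid-line
im=cv2.imread("pics/side0.png").astype(int);mid=[]
for r in range(200,211):
    L=[x for x in range(350,378) if im[r,x].min()>110 and np.ptp(im[r,x])<45];mid.append((L[0]+L[-1])/2)
print(mid,np.polyfit(range(200,211),mid,1))
E
python3 m.py
```

```text
outlet (array([0.6376343 , 0.14140934, 0.08535445]), [np.float64(0.000718049552879802), np.float64(0.0006819976802823663), np.float64(0.0005155332488863782)])
tip [ 0.60703528 -0.16115128  0.2428006 ] [np.float64(0.0006102776589334947), np.float64(0.0010610505694585578), np.float64(0.0008194213685011787)]
85 [[1.8, 18.4], [9.2, 3.6], [2.9, -1.8]]
95 [[3.7, 18.1], [9.2, 1.8], [5.9, -6.5]]
105 [[5.5, 17.4], [8.8, 0.1], [8.1, -11.5]]
115 [[7.0, 16.6], [8.1, -1.6], [9.4, -16.7]]
125 [[8.3, 15.6], [7.1, -3.1], [9.7, -21.9]]
135 [[9.3, 14.4], [5.9, -4.4], [9.0, -27.0]]
145 [[10.0, 13.1], [4.4, -5.5], [7.3, -31.7]]
r [22.  21.5 21.8 21.5 21.  21.2 21.5 21.5 21.2 21.2 21.5 21.8 21.5 21.2
 21.5 22.  20.5 20.2 20.5 20.2]
az,lean [97.5708439  38.66636302] [-0.1 -0.3  0.1  0.  -0.3 -0.   0.2  0.2 -0.  -0.1  0.1  0.3  0.  -0.1
  0.1  0.5 -0.4 -0.4 -0.   0. ]
az only [97.89070731] [-0.4 -0.6 -0.2 -0.2 -0.5 -0.1  0.1  0.2  0.   0.   0.2  0.4  0.3  0.2
  0.4  0.9  0.   0.   0.4  0.6]
[361.0, 361.0, 361.0, 361.5, 362.0, 362.0, 362.0, 362.5, 363.0, 363.5, 363.5] [2.77272727e-01 3.05250000e+02]
```

arm_command(series=[0,0,0,0.68,-0.64,0.3,1,0,0,0,0.68,-0.64,0.3,1,0,0,0,0.68,-0.64,0.3,1])

```text
t: 3.2
eef_pos: [0.5989, 0.0575, 0.2969]
ee_rot: [-3.141, 0.002, 0.393]
force: [1.0, 0.0, -0.5]
width: 0.0878
gripper_force: 0.0
```

arm_command(series=[0,0,0,0.68,-0.64,0.5,1,0,0,0,0.68,-0.64,0.5,1,0,0,0,0.68,-0.64,0.5,1])

```text
t: 3.58
eef_pos: [0.6367, 0.142, 0.2462]
ee_rot: [-3.142, 0.003, 0.393]
force: [-0.4, -0.3, -0.2]
width: 0.0875
gripper_force: 0.0
```

arm_command(series=[0,0,0,0,0,0.4,1,0,0,0,0,0,0.8,1,0,0,0,0,0,0.8,1,0,0,0,0,0,0.8,1])

```text
t: 4.08
eef_pos: [0.6381, 0.14, 0.1709]
ee_rot: [3.141, -0.003, 0.392]
force: [-0.0, -0.3, 0.1]
width: 0.0875
gripper_force: 0.0
```

```bash
python3 - <<'E'
from h import *
W=arm.camera_model("wrist");im=arm.grab_frame("wrist");cv2.imwrite("pics/w2.png",im)
print(proj(W,[.6376,.1414,.085]));print(rel(np.array([.6376,.1414,.048]),tool()[1]),tool()[0],arm.get_state()["t"])
E
```

```text
[310.5727944 212.7236345]
(array([0., 0., 0.]), array([-0.007, -0.014,  1.233])) [0.63832101 0.14027299 0.17126942] 4.125
```

View pics/w2.png

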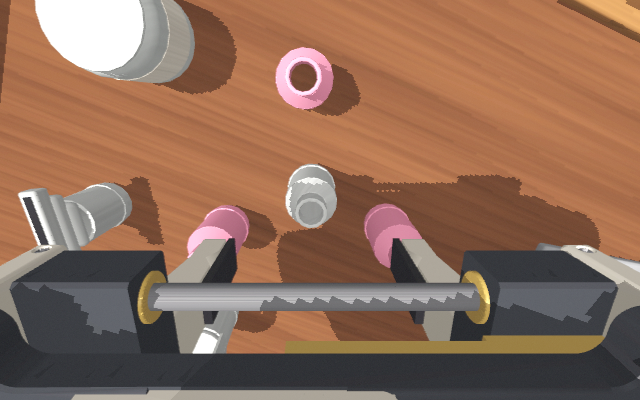

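The nozzle outlet shows at (311,211), within 2 px of the prediction. Both fingers clear the pink nozzles, so I'm descending and gripping.

arm_command(series=[0,0,0,-0.01,-0.01,0.3,1,0,0,0,-0.01,-0.01,0.6,1,0,0,0,-0.01,-0.01,0.9,1,0,0,0,-0.01,-0.01,0.9,1])

```text
t: 4.62
eef_pos: [0.6354, 0.1404, 0.0783]
ee_rot: [3.141, 0.002, 0.392]
force: [0.7, 0.7, -0.4]
width: 0.0876
gripper_force: 0.0
```

arm_command(series=[0,0,0,0,0,0.15,1,0,0,0,0,0,0.3,1,0,0,0,0,0,0.3,0,0,0,0,0,0,0.3,0,0,0,0,0,0,0.3,0,0,0,0,0,0,0.3,0,0,0,0,0,0,0.3,0,0,0,0,0,0,0.3,0], force=25)

```text
t: 5.62
eef_pos: [0.6359, 0.1408, 0.0488]
ee_rot: [-3.142, -0.0, 0.393]
force: [-1.2, 0.2, 1.8]
width: 0.0436
gripper_force: 25.0
```

arm_command(series=[0,0,0,0,0,-0.3,0,0,0,0,0,0,-0.8,0,0,0,0,0,0,-1,0,0,0,0,0,0,-1,0])

```text
t: 6.12
eef_pos: [0.6365, 0.1411, 0.1502]
ee_rot: [-3.141, -0.003, 0.393]
force: [-0.1, 0.5, -2.1]
width: 0.0443
gripper_force: 25.0
```

arm_command(series=[0,0,0,-0.1,0.3,-0.5,0,0,0,0,-0.2,0.6,-1,0,0,0,0,-0.2,0.6,-1,0])

```text
t: 6.5
eef_pos: [0.6419, 0.0761, 0.2517]
ee_rot: [3.141, -0.006, 0.391]
force: [0.5, 0.4, -2.6]
width: 0.044
gripper_force: 25.0
```

arm_command(series=[0,0,0,-0.2,0.5,-0.5,0,0,0,0,-0.5,1,-1,0,0,0,0,-0.5,1,-1,0])

```text
t: 6.88
eef_pos: [0.6323, -0.0356, 0.349]
ee_rot: [3.141, -0.0, 0.391]
force: [-0.5, 1.0, -2.2]
width: 0.0438
gripper_force: 25.0
```

```bash
cat > tgt.py <<'E'
from h import *
import sys
az,l=np.radians(99),np.radians(38)
A=np.array([np.sin(l)*np.cos(az),np.sin(l)*np.sin(az),np.cos(l)])
F=np.array([.60704,-.16115,.2428])-.045*A
z=-A
def goal(s,off=np.array([.0018,0,.0488]),yaw=.393):
    R0=R.from_euler("xyz",[np.pi,0,yaw]);ax=np.cross([0,0,-1],z);ax/=np.linalg.norm(ax)
    r=R.from_rotvec(ax*l)*R0
    return F+s*A-r.apply(off),r
if __name__=="__main__":
    s=arm.get_state();print(s["t"],s["eef_pos"].round(4),s["ee_rot"].round(3),s["q"].round(3),s["width"],s["gripper_force"])
    for d in map(float,sys.argv[1:]):
        p,r=goal(d);print(d,p.round(4),rel(p,r))
E
python3 tgt.py .075 .045 0; python3 -c "
from h import *
cv2.imwrite('pics/w3.png',arm.grab_frame('wrist'))"
```

```text
6.875 [ 0.6323 -0.0356  0.349 ] [ 3.141 -0.     0.391] [ 0.251  0.246  0.078  0.    -1.403  1.711] 0.04379206810118589 24.99986150101904
0.075 [ 0.5978 -0.1138  0.3052] (array([-0.411, -0.099, -0.001]), array([-0.618,  0.591,  0.438]))
0.045 [ 0.6007 -0.1321  0.2815] (array([-0.411, -0.099, -0.001]), array([-0.661,  0.771,  0.675]))
0.0 [ 0.605  -0.1594  0.2461] (array([-0.411, -0.099, -0.001]), array([-0.725,  1.04 ,  1.029]))
```

arm_command(series=[-0.1,-0.025,0,-0.1,0,0,0,-0.21,-0.05,0,-0.2,0.1,0,0,-0.31,-0.075,0,-0.3,0.2,0,0,-0.411,-0.099,0,-0.45,0.4,0.2,0,-0.411,-0.099,0,-0.62,0.59,0.44,0,-0.411,-0.099,0,-0.62,0.59,0.44,0,-0.411,-0.099,0,-0.62,0.59,0.44,0])

```text
t: 7.8
eef_pos: [0.5979, -0.1115, 0.3037]
ee_rot: [2.492, 0.146, 0.344]
force: [0.7, -0.2, -1.8]
width: 0.0438
gripper_force: 25.0
```

```bash
python3 tgt.py .075 .045 0; python3 -c "
from h import *
a=[cv2.resize(arm.grab_frame(n)[y:y+75,x:x+100],(400,300),interpolation=cv2.INTER_CUBIC) for n,x,y in (('side',315,140),('top',320,130))]
w=arm.grab_frame('wrist')
cv2.imwrite('pics/h.png',np.vstack([np.hstack(a),np.hstack([cv2.resize(w[100:400,120:520],(400,300)),cv2.resize(cv2.imread('pics/w3.png')[100:400,120:520],(400,300))])]))"
```

```text
7.8 [ 0.5979 -0.1115  0.3037] [2.492 0.146 0.344] [ 0.445  0.202 -0.495  0.689 -1.191  1.151] 0.043763730054435825 24.999741864739917
0.075 [ 0.5978 -0.1138  0.3052] (array([0.   , 0.001, 0.001]), array([-0.011,  0.025,  0.003]))
0.045 [ 0.6007 -0.1321  0.2815] (array([0.   , 0.001, 0.001]), array([-0.011,  0.024,  0.303]))
0.0 [ 0.605  -0.1594  0.2461] (array([0.   , 0.001, 0.001]), array([-0.01 ,  0.024,  0.753]))
```

View pics/h.png

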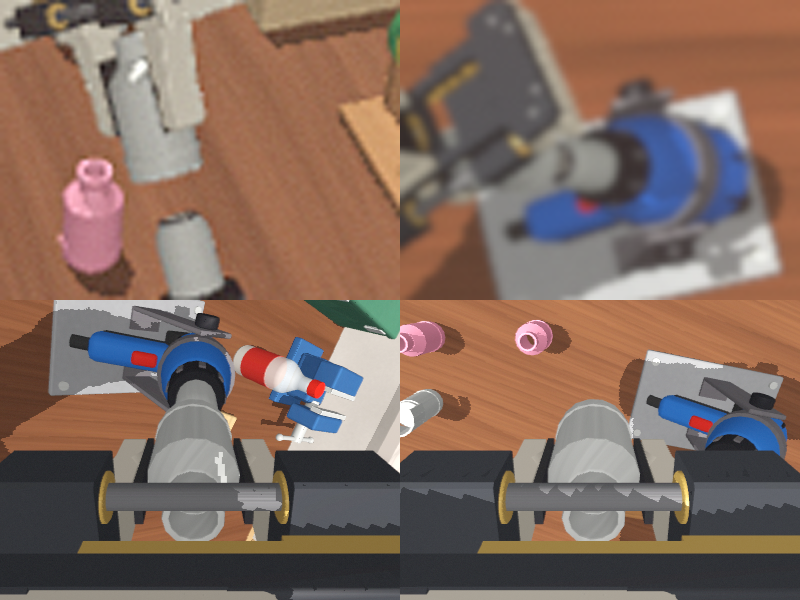

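The hover view shows the nozzle mouth directly in line with the barrel tip, with parallel axes and about 30 mm to go. I'll let the arm settle before measuring the residual.

arm_command(series=[0,0,0,0,0,0,0,0,0,0,0,0,0,0])

```text
t: 8.2
eef_pos: [0.5978, -0.112, 0.3048]
ee_rot: [2.491, 0.144, 0.344]
force: [0.7, -0.1, -1.6]
width: 0.0437
gripper_force: 25.0
```

```bash
python3 tgt.py .075 .04 0; python3 - <<'E'
from tgt import *
# mouth position check: project the assumed mouth centre and barrel tip
p,r=tool();M=p+r.apply([.0018,0,.0488]);d=M-F
print("mouth lateral off axis mm",((d-(d@A)*A)*1e3).round(1),"height",d@A)
S=arm.camera_model("side");W=arm.camera_model("wrist")
print("side mouth",(proj(S,M)-[315,140])*4,"tip",(proj(S,F+.045*A)-[315,140])*4)
for s in(-1,1): print("wrist mouth edge y",proj(W,M+r.apply([.0,s*.022,0]))-[120,100]+[0,300])
print("wrist far edge x+",proj(W,M+r.apply([.022,0,0]))-[120,100]+[0,300],"outlet",proj(W,M-r.apply([0,0,.085]))-[120,100]+[0,300])
E
```

```text
8.2 [ 0.5978 -0.112   0.3048] [2.491 0.144 0.344] [ 0.445  0.2   -0.495  0.689 -1.192  1.151] 0.04367094330284463 24.999839796910237
0.075 [ 0.5978 -0.1138  0.3052] (array([ 0.,  0., -0.]), array([-0.007,  0.015,  0.008]))
0.04 [ 0.6011 -0.1351  0.2776] (array([ 0.,  0., -0.]), array([-0.007,  0.015,  0.358]))
0.0 [ 0.605  -0.1594  0.2461] (array([ 0.,  0., -0.]), array([-0.007,  0.015,  0.758]))
mouth lateral off axis mm [ 0.2  1.3 -1. ] height 0.07583178481891094
side mouth [165.60685004 168.30776368] tip [178.54442976 217.98743265]
wrist mouth edge y [158.68058304 430.43389153]
wrist mouth edge y [227.04676436 430.4500171 ]
wrist far edge x+ [192.84543836 397.88355397] outlet [192.41260796 520.06370657]
```

arm_command(series=[0,0,0,-0.01,0.015,0.1,0,0,0,0,-0.01,0.015,0.2,0,0,0,0,-0.01,0.015,0.3,0,0,0,0,-0.01,0.015,0.38,0,0,0,0,-0.01,0.015,0.45,0,0,0,0,-0.01,0.015,0.45,0])

```text
t: 8.95
eef_pos: [0.6013, -0.1414, 0.2697]
ee_rot: [2.491, 0.146, 0.343]
force: [-0.1, 0.2, -1.2]
width: 0.0442
gripper_force: 25.0
```

```bash
python3 tgt.py .03 0; python3 - <<'E'
from tgt import *
s=arm.get_state();p,r=tool();print("force in tool",r.inv().apply(s["force"]).round(1),"moment",r.inv().apply(s["moment"]).round(2))
E
```

```text
8.95 [ 0.6013 -0.1414  0.2697] [2.491 0.146 0.343] [ 0.382  0.226 -0.557  0.741 -1.096  1.127] 0.04423811445115093 24.999697096645832
0.03 [ 0.6021 -0.1412  0.2697] (array([0.   , 0.001, 0.   ]), array([ 0.008,  0.001, -0.001]))
0.0 [ 0.605  -0.1594  0.2461] (array([0.   , 0.001, 0.   ]), array([0.008, 0.001, 0.299]))
force in tool [ 0.1 -1.   0.8] moment [2.3  0.57 0.02]
```

arm_command(series=[0,0,0,0.007,0,0.1,0,0,0,0,0.007,0,0.18,0,0,0,0,0.007,0,0.25,0,0,0,0,0.007,0,0.28,0,0,0,0,0.007,0,0.28,0])

```text
t: 9.57
eef_pos: [0.605, -0.1578, 0.2481]
ee_rot: [2.491, 0.145, 0.344]
force: [0.6, 0.2, -0.7]
width: 0.0436
gripper_force: 25.0
```

arm_command(series=[0,0,0,0,0,0.02,0,0,0,0,0,0,0.03,0,0,0,0,0,0,0.04,0,0,0,0,0,0,0.04,0])

```text
t: 10.07
eef_pos: [0.6059, -0.1587, 0.2478]
ee_rot: [2.489, 0.142, 0.346]
force: [-16.4, 20.5, 19.1]
width: 0.044
gripper_force: 25.0
```

```bash
cat > f.py <<'E'
from tgt import *
s=arm.get_state();p,r=tool();print("force in tool",r.inv().apply(s["force"]).round(1),"moment",r.inv().apply(s["moment"]).round(2))
M=p+r.apply([.0018,0,.0488]);print("mouth above guard mm",((M-F)@A*1e3).round(1))
E
python3 f.py
```

```text
force in tool [-11.1  -9.  -29.1] moment [ 5.81 -3.78 -0.05]
mouth above guard mm 1.7
```

arm_command(series=[0,0,0,-0.01,-0.008,0,0,0,0,0,-0.01,-0.008,0,0,0,0,0,-0.01,-0.008,0.01,0,0,0,0,-0.01,-0.008,0.01,0])

```text
t: 10.58
eef_pos: [0.6056, -0.1588, 0.2474]
ee_rot: [2.489, 0.14, 0.346]
force: [-14.9, 20.2, 20.3]
width: 0.0439
gripper_force: 25.0
```

```bash
python3 f.py
```

```text
force in tool [ -9.9  -7.5 -29.8] moment [ 4.91 -3.18 -0.05]
mouth above guard mm 1.4
```

```bash
python3 -c "
from h import *
a=[cv2.resize(arm.grab_frame(n)[y:y+50,x:x+67],(400,300),interpolation=cv2.INTER_CUBIC) for n,x,y in (('side',330,175),('top',340,145))]
w=arm.grab_frame('wrist')
cv2.imwrite('pics/p.png',np.hstack(a+[])) ; cv2.imwrite('pics/p.png',np.vstack([np.hstack(a),cv2.resize(w[80:230,120:520],(800,300))]))"
```

```text
(no output)
```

View pics/p.png

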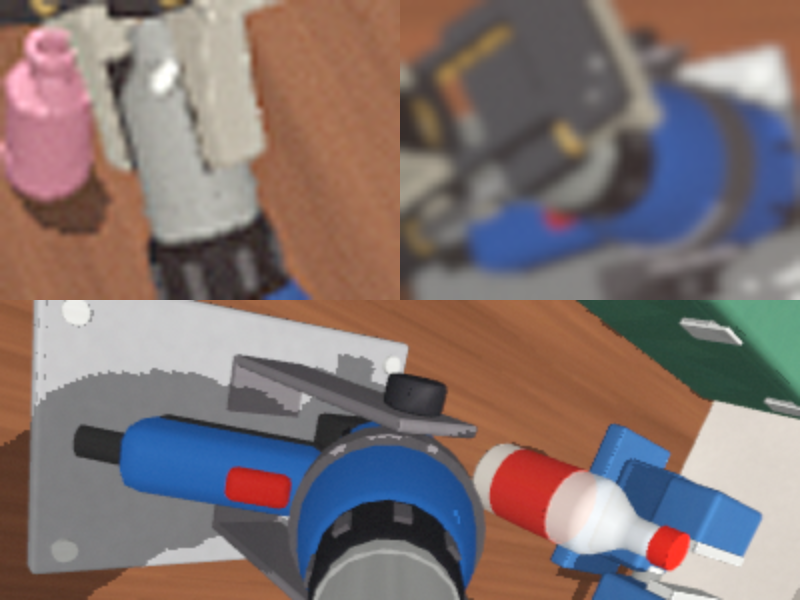

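The nozzle mouth sits flush on the black guard in both the side and wrist views, so I'll relax the pressing and release.

arm_command(series=[0,0,0,0,0,-0.03,0,0,0,0,0,0,-0.03,0.6,0,0,0,0,0,-0.03,1,0,0,0,0,0,-0.03,1,0,0,0,0,0,-0.03,1,0,0,0,0,0,-0.03,1])

```text
t: 11.48
eef_pos: [0.6039, -0.1588, 0.246]
ee_rot: [2.491, 0.145, 0.344]
force: [-0.7, -0.2, 0.1]
width: 0.0854
gripper_force: 0.0
```

```bash
python3 f.py
```

```text
force in tool [-0.7 -0.  -0. ] moment [1.92 0.52 0.01]
mouth above guard mm 0.4
```

Force-free and open. I'll back off along the axis and look again.

arm_command(series=[0,0,0,0,0,-0.2,1,0,0,0,0,0,-0.5,1,0,0,0,0,0,-1,1,0,0,0,0,0,-1,1])

```text
t: 11.98
eef_pos: [0.5959, -0.0957, 0.328]
ee_rot: [2.491, 0.139, 0.346]
force: [0.5, 0.3, -0.9]
width: 0.0877
gripper_force: 0.0
```

arm_command(series=[0,0,0,0,0,-0.4,1,0,0,0,0,0,-0.8,1,0,0,0,0,0,-0.8,1,0,0,0,0,0,-0.8,1])

```text
t: 12.48
eef_pos: [0.5863, -0.0494, 0.3869]
ee_rot: [2.491, 0.146, 0.344]
force: [0.4, -0.1, -0.1]
width: 0.0873
gripper_force: 0.0
```

```bash
python3 -c "
from tgt import *
W=arm.camera_model('wrist');w=arm.grab_frame('wrist')
a=[cv2.resize(arm.grab_frame(n)[y:y+50,x:x+67],(400,300),interpolation=cv2.INTER_CUBIC) for n,x,y in (('side',330,170),('top',325,145))]
S=arm.camera_model('side')
print(tool()[0],'side mouth,outlet',[(proj(S,F+h*A)-[330,170])*6 for h in(0,.085)],'wrist',[proj(W,F+h*A) for h in (0,.085)])
cv2.imwrite('pics/e.png',np.vstack([np.hstack(a),cv2.resize(w[80:380,120:520],(800,600))[:300]]))"
```

```text
[ 0.58622656 -0.04994465  0.38682411] side mouth,outlet [array([204.54158327, 254.00142882]), array([153.78266219,  50.73682966])] wrist [array([314.3242765 , 168.50480377]), array([314.5854531, 188.2220613])]
```

View pics/e.png

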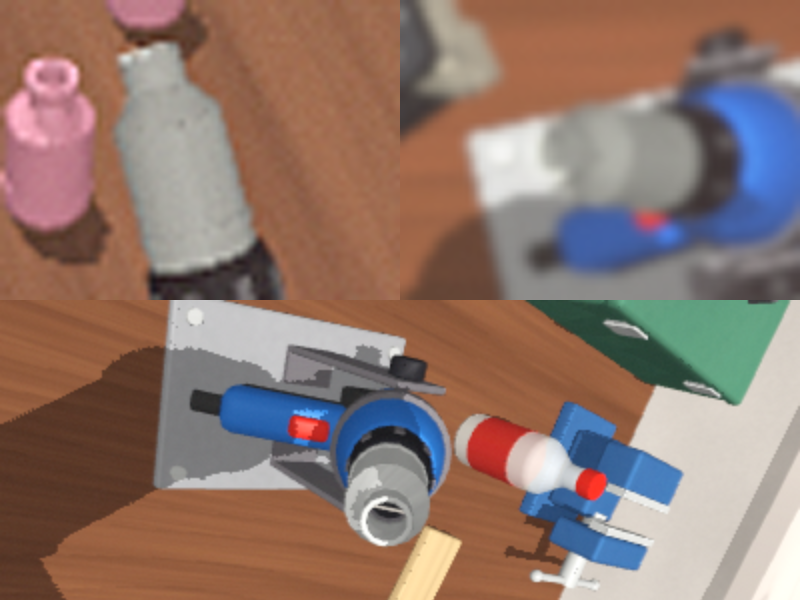

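The nozzle sits fully on the guard. Its side-view outlet at about (153,50) and mouth at about (204,255) match the predicted seated position, and the gripper is clear. Handing in.

```bash
python3 -c "
from station import arm
print(arm.job_done())"
```

```text
the job is handed in; nothing more can be done
None
```

The round nozzle is on the barrel, pressed against the nose guard with about 30 N and then released. The job is handed in, but no verdict came back. The final pictures show the nozzle seated with the gripper clear, and I saw no contact with anything else on the bench.

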